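Clamp a shaft in the V-block drilling fixture

ROBOT

A 6-joint arm with a two-finger parallel gripper is mounted at the origin on a cart in front of the work surface, level with it; the furniture and walls round the work are solid. World frame = base frame: x ahead of the robot, y to its left, z up, the work surface at z = 0. Lengths are in m, angles in degrees, forces in N, time in s.
With the tool pointing down it reaches from about 0.375 to 0.9 m from the base axis. Payload 3.1 kg.
Tool frame: the origin (TCP) lies at the very end of the fingers, on their centre line; the grasp point (between the pads) lies robot.grip_depth behind it (robot.grip_depth is the distance from the TCP to the grasp point, in m); z points along the fingers, y is the line along which they close (so a half turn about z gives the same grasp; the last joint's range is limited). The gripper opens to 85 mm and grips with 20 to 120 N. Pads are 22 mm wide; open, the fingers measure 114 mm over their backs; the gripper's body (76 mm by 85 mm) begins 54 mm behind the grasp point. The pads swing forward as they close: fully open they stand 13 mm farther back than shut.
Start: joints at [64.372, 30.224, 82.088, -0, 67.689, -10.227], TCP at [0.166, 0.603, 0.231] pointing down, gripper open.
Joint ranges: [-176.69, 176.69], [-43.24, 126.21], [12.49, 139.97], [-82, 262], [0, 151.66], [-163.58, 163.58]. Speed limits (degrees/s): [159.86, 159.86, 180, 180, 180, 180].

INTERFACE

Orientations are given as a 3x3 rotation matrix whose columns are the frame's x, y, z axes.
In Python, from plant import state, optics, order, robot gives the robot as it stands.
- The arm moves only by the shell command python3 -m handwheel 'ROWS' [OPENING] [FORCE]. ROWS is JSON, a list of rows, each a list of 6 numbers: the shift along the world's x, y, z normalised to -1 to 1, where 1 is 600 mm, then the turn, a rotation vector about the world's x, y, z normalised to -1 to 1, where 1 is 0.1 rad. In form: [[tx, ty, tz, wx, wy, wz], ...]. A call has exactly 8 rows; each row shifts and turns the commanded pose from where the row before left it; what a row does not reach is not made up. A row lasts 1/8 s, in which the tool goes at most 62.5 mm and 10.7 degrees, less where a joint would pass 70% of its speed; a pose out of reach is approached as far as the arm can. A call with a number of a shift or a turn outside -1 to 1 is refused whole. A call with a gripper value outside its range is refused whole. OPENING is the opening, from -1 (shut) to 1 (fully open), set as the call begins (- or left out, the last holds). The fingers move at their own pace and stop on an object; FORCE is the grip in N (left out, the last holds). Time passes only in rows, so rows that do not move let the fingers close, or fill a call up. It gives the time, the measured TCP pose, the force, the opening and the grip force at its end, in the units of the state.
- state(): the state, without advancing time (a new reading comes with each control period).
- optics.snapshot(name): name is "scene" or "side" or "wrist"; returns a dict with "img" (480x640x3 uint8, red, green, blue), "vfov" (degrees; the focal length in pixels is half the picture's height over the tangent of half this angle, whatever the lens; pixels are square), "cx", "cy" (the principal point, pixels), "position" and "rotation" of the camera in the world. Camera axes: x right, y up, looking along -z (the intrinsics and any distortion apply to the point x, -y, -z); pixel columns grow to the right and rows downward; lengths in m; the calibration is good to about 2 mm. A picture is of the moment at which its call begins. There is no depth.
- order.close_job(): hands the job in; it is judged then, once.
The state is a dict: "clock": time; "q": joint angles; "qd": joint speeds; "tau": joint torques, N m; "eef_pos": TCP position; "ee_rot": TCP orientation; "force": force on the tool from outside, world axes, zero at the start; "torque": the same for the moment, N m; "gripper_width": finger opening in m; "grip_force": force on a finger pad.
Only numpy, scipy, OpenCV 4.12 (cv2) and the standard library are available. Lean on these libraries where they do the work, as an engineer would, in place of code of your own. Each camera call takes 0.05 s, during which the arm holds its last target. There are 200 camera calls.

TASK

Load the steel shaft into the V-block fixture for drilling: lift it off its wooden rest, lay it in the two V-blocks and slide it under the blue clamp until its end is against the end stop, without ramming it. Then turn the knurled thumbscrew clockwise until its soft nose seats on the shaft and the resistance clearly rises: finger-tight, not forced. Let go and leave the shaft clamped against the stop, with the things around the work undisturbed.

Things in the scene. Friction and masses are not known exactly. Their poses are not given: they have to be found in the camera images.
- shaft_center (a point): Centre of the plain round steel shaft: 22 mm diameter, 200 mm long, about 0.6 kg, both ends alike; x runs along it. It starts lying level in the wooden rest, its axis 42 mm above the bench.
- shaft: The shaft itself; same point and axes as shaft_center.
- shaft_rest: Two-notch wooden rest, fixed, 124 x 64 mm; origin on the bench under its middle, x along the shaft. Its notched uprights (42 mm tall, 52 mm wide) leave 86 mm between them, with its floor 10 mm above the bench there. The shaft's centre is within 12 mm of its middle.
- vee_fixture: Grey fixture, bolted down; origin on the bench, x along the Vs to the end stop, z up. Base plate 222 x 82 x 12 mm (x -104 to 118). Two steel V-blocks, 50 mm wide, tops 42 mm above the bench, 90-degree Vs 32 mm wide at the top: at x -92 to -68 mm and, under the clamp, x 30 to 90 mm; between them only the base plate, so fingers fit there. A shaft in the Vs has its axis 41.6 mm above the bench.
- shaft_home (a point): Where the shaft's centre is when it lies in both Vs, end on the stop: x -5, y 0, z 41.6 mm in vee_fixture, same axes. With its centre 38 to 58 mm short of this it can be lowered into the Vs with its end in front of the clamp; it then slides on, rubbing on the Vs only (friction about 0.35, up to 4 N).
- end_stop: Steel end stop on the base plate, 40 mm wide, 50 mm tall; origin at the foot of its contact face, which looks along -x of vee_fixture and is at x 95 mm there. It bears pushes up to 45 N.
- clamp: Blue bridge over the rear V-block, carrying the thumbscrew; at x 72 mm of vee_fixture. Origin under the middle of its beam, 67 mm above the bench; beam 22 mm (along x) x 68 mm, top at 81 mm, brass bush to 85 mm. The orange swivel pad under its screw starts 1.4 to 7.1 mm above a shaft lying in the Vs; this gap differs each time and is not measured.
- knob (a point): Fixed point on the thumbscrew's vertical axis, 114 mm above the bench. The round knurled steel head (36 mm diameter, 20 mm tall) starts with its middle 3 mm below to 3 mm above this and ends 4 mm below it when seated. Clockwise from above tightens, lowering it 2.2 mm per rad (steep thread): 0.65 to 3.2 rad to touch, then about half a radian. Regrasp if the wrist runs out.
- pad_seat (a point): Fixed point under the screw, on top of a shaft lying in the Vs, 52.6 mm above the bench, where the soft pad seats. Free turning: 0.04 N m of friction (at rest the reading may lie anywhere within +/- that). Once the pad touches, torque climbs 0.55 N m per rad: 0.2 to 0.3 above free turning is finger-tight, under 0.15 too loose, over 0.35 forces it. Let go, it springs back about 0.4 rad and holds.
- nut_big: Big rusty nut, 28 x 24 x 13 mm, lying flat; origin under its middle. Leave alone.
- spanner_17: Bright combination spanner, 37 x 233 x 8 mm, lying flat; origin under its middle. Leave alone.
- bearing: Ball bearing, 47 mm across, 14 mm tall, lying flat; origin under its middle. Leave alone.

How it is judged:
By the outcome, as a careful person would: the job done as asked, in the order asked, and still so for the second after the job is handed in, with the robot touching nothing.
It also fails if it takes over 67 s, if anything falls off the work surface, if the arm or the gripper's body presses on something with over 40 N, if the wrist force passes 120 N, or if a joint passes its speed limit or range.

## Working session

There is one attempt and no reset: what is moved stays moved. The work goes in short steps, Python scripts to look and compute and a shell command to move; the robot and the scene stay as the last step left them, time stands still between calls to the robot, and variables do not carry over. Pictures are saved under pics/ and viewed, at most 10 in all, crops included, and the job is handed in when it is done.

```bash
ls; mkdir -p pics; python3 - <<'E'
from plant import state, optics, order, robot
import cv2, pickle
print(robot.grip_depth)
s=state();print(s)
d={}
for n in("scene","side","wrist"):
    o=optics.snapshot(n);d[n]=o
    cv2.imwrite(f"pics/{n}0.png",o["img"][:,:,::-1]);print(n,{k:v for k,v in o.items() if k!="img"})
pickle.dump(d,open("d0.pkl","wb"))
E
```

```text
pics
0.0187
{'clock': 0.0, 'q': array([ 6.43712556e+01,  3.02789333e+01,  8.21587328e+01,  5.03996568e-04,
        6.76872705e+01, -1.02289971e+01]), 'qd': array([ 0.09678628,  0.07838438, -0.04710364,  0.01471051,  0.00883777,
       -0.02766375]), 'tau': array([ 6.36313598e-04, -4.42352736e+01, -1.78027421e+01, -2.09238783e-04,
        8.36088555e-03,  2.29800882e-06]), 'eef_pos': array([0.16563773, 0.60189834, 0.23032093]), 'ee_rot': array([[-9.64095498e-01,  2.65554075e-01, -9.50509100e-04],
       [ 2.65555482e-01,  9.64093582e-01, -1.96250005e-03],
       [ 3.95229839e-04, -2.14445036e-03, -9.99997623e-01]]), 'force': array([ 0.27307292,  0.73807973, -0.06918761]), 'torque': array([-0.01372673,  0.02275076, -0.03324865]), 'grip_force': 0.0, 'gripper_width': 0.08516590582394815}
scene {'vfov': 46.98176097096493, 'cx': 322.7766739573303, 'cy': 238.6015203650176, 'position': array([ 0.08692671, -0.17463693,  0.72883975]), 'rotation': array([[ 0.74256819,  0.46645744, -0.48063494],
       [-0.66964591,  0.50322132, -0.54620753],
       [-0.01291682,  0.72745155,  0.68603746]])}
side {'vfov': 55.804835610749606, 'cx': 316.09009489341054, 'cy': 237.81050251569403, 'position': array([0.36382458, 1.04347846, 0.53002426]), 'rotation': array([[-0.97168216,  0.10693533, -0.21070981],
       [-0.23584442, -0.49375285,  0.83700988],
       [-0.01453264,  0.86300229,  0.50499093]])}
wrist {'vfov': 60.13273678014265, 'cx': 322.18422521132334, 'cy': 241.7539320542604, 'position': array([0.08834571, 0.62339253, 0.37318742]), 'rotation': array([[ 0.26531187, -0.91688524, -0.29821312],
       [ 0.96415998,  0.25157383,  0.08429794],
       [-0.00226892, -0.3098904 ,  0.95076958]])}
```

View pics/scene0.png

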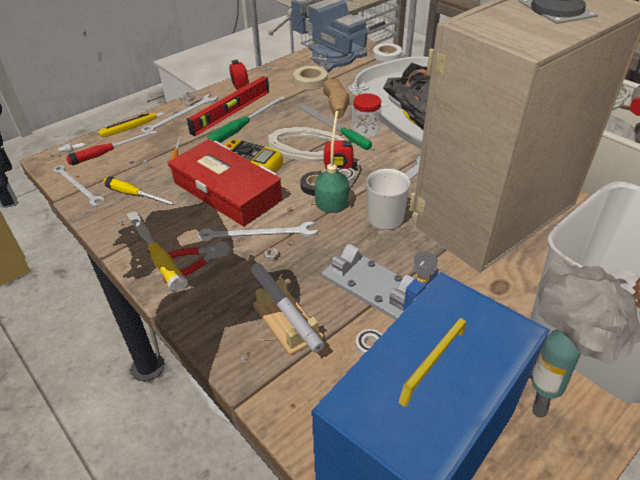

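View pics/side0.png

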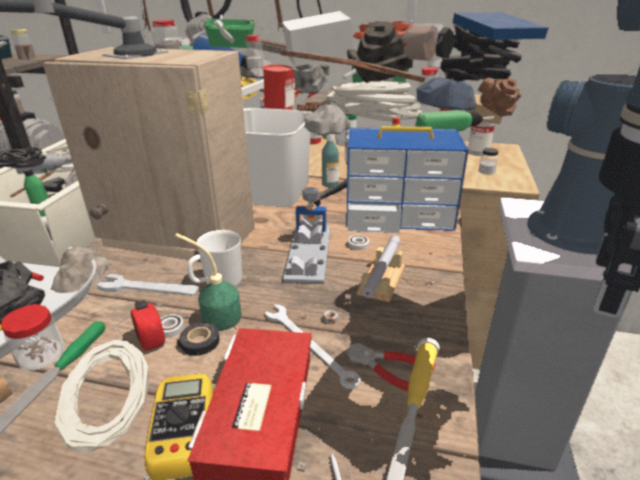

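The scene view shows the shaft from about (260,270) to (318,347), the fixture around (375,280) and the knob near (427,265). In the side view the shaft runs from (395,242) to (370,292), the knob is at (311,194), and the fixture plate's near edge is at about y=280. A blue cabinet stands close to the clamp. Next I'll triangulate these and enlarge the pictures.

```bash
cat > h.py <<'E'
import numpy as np, cv2
def ray(o,uv):
    f=240/np.tan(np.radians(o["vfov"]/2))
    d=np.array([(uv[0]-o["cx"])/f,-(uv[1]-o["cy"])/f,-1.]); d=o["rotation"]@d
    return o["position"],d/np.linalg.norm(d)
def atz(o,uv,z):
    p,d=ray(o,uv); return p+d*(z-p[2])/d[2]
def tri(*a):
    A=np.zeros((3,3));b=np.zeros(3)
    R=[ray(o,uv) for o,uv in a]
    for p,d in R:
        M=np.eye(3)-np.outer(d,d);A+=M;b+=M@p
    x=np.linalg.solve(A,b)
    return x,[round(1000*np.linalg.norm((np.eye(3)-np.outer(d,d))@(x-p)),1) for p,d in R]
def px(o,P):
    f=240/np.tan(np.radians(o["vfov"]/2))
    c=o["rotation"].T@(np.array(P)-o["position"]); return np.array([o["cx"]+f*c[0]/-c[2],o["cy"]-f*c[1]/-c[2]])
E
python3 - <<'E'
from h import *;import pickle
np.set_printoptions(precision=4,suppress=True)
d=pickle.load(open("d0.pkl","rb"));S,T=d["scene"],d["side"]
for n,a,b in [("shaft far",(260,270),(372,291)),("shaft near",(317,346),(393,243)),("knob",(427,262),(311,193))]:
    print(n,tri((S,a),(T,b)))
print(atz(S,(345,252),.012),atz(T,(307,280),.012))
a=cv2.resize(S["img"][220:370,240:460],(800,545),interpolation=cv2.INTER_CUBIC)
b=cv2.resize(T["img"][170:310,270:430],(640,560),interpolation=cv2.INTER_CUBIC)
cv2.imwrite("pics/sc.png",a[:,:,::-1]);cv2.imwrite("pics/tc.png",b[:,:,::-1])
E
```

```text
shaft far (array([0.4321, 0.3885, 0.0396]), [np.float64(5.3), np.float64(5.3)])
shaft near (array([0.4072, 0.2077, 0.0341]), [np.float64(0.6), np.float64(0.6)])
knob (array([0.5968, 0.165 , 0.1145]), [np.float64(2.7), np.float64(2.7)])
[0.5951 0.3415 0.012 ] [0.5588 0.3472 0.012 ]
```

View pics/sc.png

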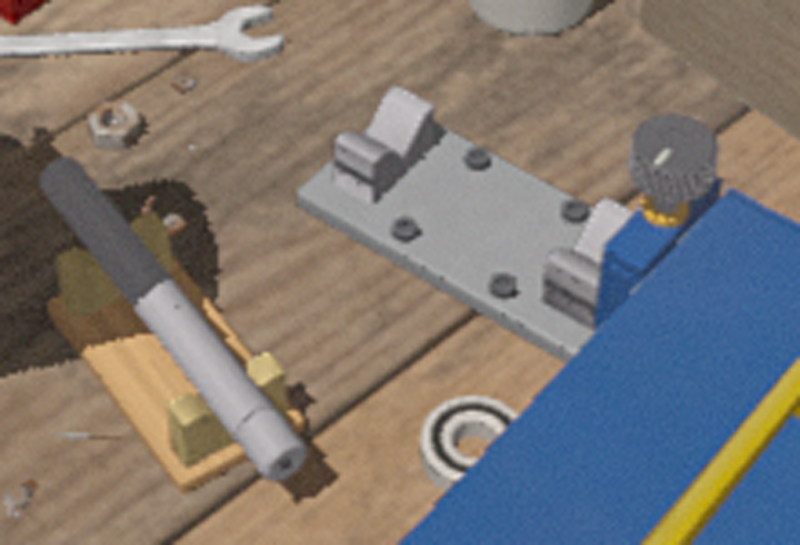

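View pics/tc.png

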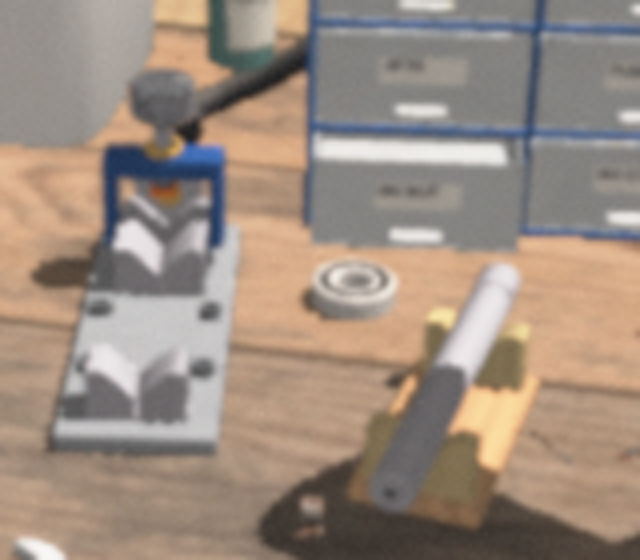

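```bash
python3 - <<'E'
from h import *;import pickle
np.set_printoptions(precision=4,suppress=True)
d=pickle.load(open("d0.pkl","rb"));S,T=d["scene"],d["side"]
s=lambda u,v:(240+u/3.636,220+v/3.636)
t=lambda u,v:(270+u/4,170+v/4)
for n,a,b in [("far",s(60,174),t(392,494)),("near",s(287,463),t(500,277)),("knobtopC",s(673,145),t(162,85)),
 ("plate corner",s(298,190),t(215,437)),("cabA",(316,410),(466,148)),("cabB",(440,277),(349,150)),("bearing",s(470,437),t(353,280)),
 ("V1 right top",s(425,100),t(95,350)),("nut",s(113,117),(330,314))]:
    print(n,*tri((S,a),(T,b)))
print(atz(S,s(298,190),.012),atz(S,s(575,352),.012),atz(T,t(57,430),.012),atz(T,t(215,437),.012),atz(T,t(238,232),.012))
E
```

```text
far [0.435  0.3979 0.0386] [np.float64(2.0), np.float64(2.0)]
near [0.4045 0.2007 0.0399] [np.float64(1.1), np.float64(1.1)]
knobtopC [0.5961 0.1678 0.119 ] [np.float64(1.3), np.float64(1.3)]
plate corner [0.5295 0.3337 0.0098] [np.float64(1.3), np.float64(1.3)]
cabA [0.2766 0.0564 0.1999] [np.float64(0.1), np.float64(0.1)]
cabB [0.5256 0.0932 0.1917] [np.float64(1.1), np.float64(1.1)]
bearing [0.4861 0.1726 0.0112] [np.float64(0.5), np.float64(0.5)]
V1 right top [0.5959 0.3145 0.0401] [np.float64(2.2), np.float64(2.2)]
nut [0.4947 0.435  0.0105] [np.float64(0.7), np.float64(0.7)]
[0.5297 0.3323 0.012 ] [0.5546 0.173  0.012 ] [0.6048 0.3488 0.012 ] [0.5275 0.3377 0.012 ] [0.5599 0.1339 0.012 ]
```

```bash
python3 -m handwheel '[[0.053,-0.064,0,0,0,-1],[0.053,-0.064,0,0,0,-1],[0.053,-0.064,0,0,0,-1],[0.053,-0.064,0,0,0,-1],[0.053,-0.064,0,0,0,-1],[0.053,-0.064,0,0,0,-1],[0.053,-0.064,0,0,0,-1],[0.053,-0.064,0,0,0,-1]]' 1 40
python3 -m handwheel '[[0,0,0,0,0,-1],[0,0,0,0,0,-1],[0,0,0,0,0,-1],[0,0,0,0,0,-1],[0,0,0,0,0,-1],[0,0,0,0,0,-1],[0,0,0,0,0,-0.56],[0,0,0,0,0,0]]'
python3 - <<'E'
from plant import state, optics
import cv2, pickle
o=optics.snapshot("wrist");pickle.dump((o,state()),open("w1.pkl","wb"));cv2.imwrite("pics/w1.png",o["img"][:,:,::-1]);print(state()["q"],state()["ee_rot"])
E
```

```text
clock: 1.15
eef_pos: [0.4211, 0.294, 0.2312]
ee_rot: [[-0.478, 0.878, -0.0], [0.878, 0.478, 0.0], [0.0, -0.0, -1.0]]
force: [-0.1, -0.8, 0.7]
gripper_width: 0.0853
grip_force: 0.0
clock: 2.15
eef_pos: [0.4202, 0.2953, 0.2311]
ee_rot: [[0.153, 0.988, -0.001], [0.988, -0.153, -0.0], [-0.0, -0.0, -1.0]]
force: [0.0, -0.3, 0.1]
gripper_width: 0.0855
grip_force: 0.0
[2.26130890e+01 2.16944958e+01 9.79113752e+01 1.99557319e-03
 6.04236816e+01 3.13811310e+01] [[ 1.52451545e-01  9.88310826e-01 -4.87783964e-04]
 [ 9.88310916e-01 -1.52451643e-01 -1.70361957e-04]
 [-2.42734033e-04 -4.56110273e-04 -9.99999867e-01]]
```

View pics/w1.png

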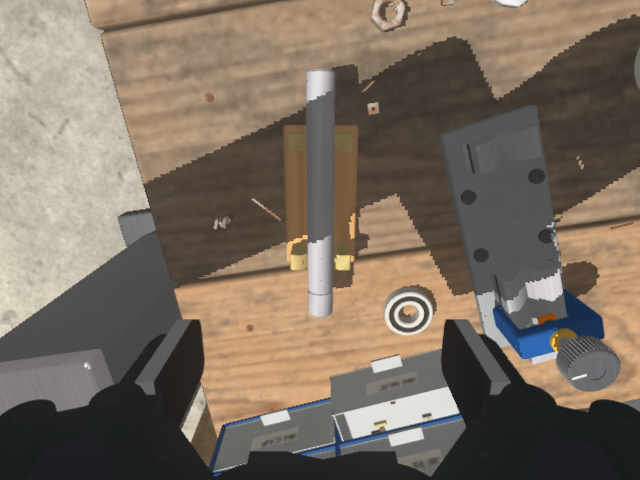

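```bash
python3 - <<'E'
from h import *;import pickle
np.set_printoptions(precision=4,suppress=True)
d=pickle.load(open("d0.pkl","rb"));S,T=d["scene"],d["side"];W,st=pickle.load(open("w1.pkl","rb"))
s=lambda u,v:(240+u/3.636,220+v/3.636)
t=lambda u,v:(270+u/4,170+v/4)
for n,w,a,b in [("far",(320.5,72),s(60,174),t(392,494)),("near",(320,313),s(287,463),t(500,277)),("knobtopC",(597,363),s(673,145),t(162,85)),
 ("plate corner",(442,136),s(298,190),t(215,437)),("bearing",(409,311),s(470,437),t(353,280))]:
    print(n,*tri((S,a),(T,b),(W,w)))
print(atz(W,(320.5,72),.042),atz(W,(320,313),.042),"plate",atz(W,(442,136),.012),atz(W,(537,106),.012),atz(W,(487,317),.012))
print("knobtop",atz(W,(597,363),.124), "rest",atz(W,(284,127),.01),atz(W,(357,127),.01))
E
```

```text
far [0.4346 0.3981 0.0387] [np.float64(2.3), np.float64(1.7), np.float64(0.7)]
near [0.4038 0.2004 0.0402] [np.float64(1.6), np.float64(0.9), np.float64(1.1)]
knobtopC [0.5975 0.1694 0.1185] [np.float64(1.2), np.float64(2.8), np.float64(2.6)]
plate corner [0.5293 0.3341 0.0097] [np.float64(1.6), np.float64(1.1), np.float64(0.7)]
bearing [0.4862 0.1731 0.011 ] [np.float64(0.7), np.float64(0.7), np.float64(0.6)]
[0.434  0.3981 0.042 ] [0.4029 0.201  0.042 ] plate [0.5282 0.3348 0.012 ] [0.6076 0.347  0.012 ] [0.5607 0.1562 0.012 ]
knobtop [0.5958 0.1756 0.124 ] rest [0.397  0.3624 0.01  ] [0.4581 0.353  0.01  ]
```

The wrist view shows the shaft at (320,72)–(320,313), clear between the two uprights, with the knob top at (597,363). All three views agree to within about 2 mm, so I'll descend and grip.

```bash
python3 -m handwheel '[[-0.0015,-0.001,-0.06,0,0,0],[-0.0015,-0.001,-0.06,0,0,0],[0,0,-0.06,0,0,0],[0,0,-0.06,0,0,0],[0,0,-0.05,0,0,0],[0,0,-0.033,0,0,0],[0,0,-0.02,0,0,0],[0,0,0,0,0,0]]' 1 60
python3 -m handwheel '[[0,0,0,0,0,0],[0,0,0,0,0,0],[0,0,0,0,0,0],[0,0,0,0,0,0],[0,0,0,0,0,0],[0,0,0,0,0,0],[0,0,0,0,0,0],[0,0,0,0,0,0]]' -1 60
```

```text
clock: 3.2
eef_pos: [0.4183, 0.294, 0.0249]
ee_rot: [[0.153, 0.988, -0.001], [0.988, -0.153, -0.001], [-0.001, -0.001, -1.0]]
force: [0.2, -0.5, 0.5]
gripper_width: 0.0853
grip_force: 0.0
clock: 4.2
eef_pos: [0.4181, 0.2943, 0.0262]
ee_rot: [[0.154, 0.988, -0.0], [0.988, -0.154, 0.0], [0.0, -0.0, -1.0]]
force: [-1.9, 1.4, 4.9]
gripper_width: 0.0201
grip_force: 58.4
```

```bash
python3 -m handwheel '[[0,0,0.02,0,0,0],[0,0,0.045,0,0,0],[0,0,0.055,0,0,0],[0.045,0.001,0.013,0,0,0.6],[0.06,0.002,0,0,0,0.7],[0.06,0.002,0,0,0,0.7],[0.06,0.002,0,0,0,0.7],[0.0375,0,0,0,0,0.415]]'
python3 -m handwheel '[[0,0,0,0,0,0],[0,0,0,0,0,0],[0,0,0,0,0,0],[0,0,0,0,0,0],[0,0,0,0,0,0],[0,0,0,0,0,0],[0,0,0,0,0,0],[0,0,0,0,0,0]]'
python3 - <<'E'
from plant import state, optics
import cv2, pickle
d={}
for n in("scene","side","wrist"):
    d[n]=optics.snapshot(n)
pickle.dump((d,state()),open("d2.pkl","wb"))
a=cv2.resize(d["side"]["img"][150:330,230:390],(533,600),interpolation=cv2.INTER_CUBIC)
cv2.imwrite("pics/w2.png",d["wrist"]["img"][:,:,::-1]);cv2.imwrite("pics/t2.png",a[:,:,::-1])
E
```

```text
clock: 5.2
eef_pos: [0.5772, 0.2978, 0.1046]
ee_rot: [[-0.158, 0.987, -0.001], [0.987, 0.158, -0.001], [-0.001, -0.001, -1.0]]
force: [-1.1, -0.1, -6.9]
gripper_width: 0.0204
grip_force: 59.4
clock: 6.2
eef_pos: [0.5761, 0.2983, 0.1053]
ee_rot: [[-0.157, 0.988, 0.0], [0.988, 0.157, 0.0], [0.0, 0.0, -1.0]]
force: [0.1, -0.3, -6.3]
gripper_width: 0.02
grip_force: 59.5
```

View pics/w2.png

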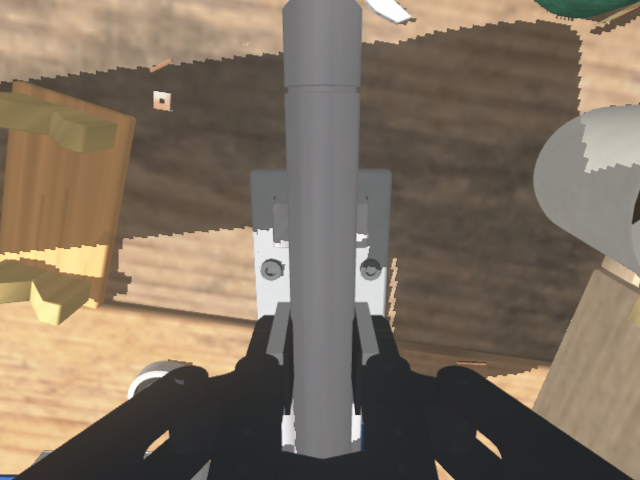

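```bash
python3 - <<'E'
from h import *;import pickle
np.set_printoptions(precision=4,suppress=True)
d,st=pickle.load(open("d2.pkl","rb"));W=d["wrist"];p=st["eef_pos"];R=st["ee_rot"]
print(p)
def loc(P): return (P-p)@R*1000   # tool frame: x = -fixture x dir, y= fixture y
for n,uv,z in [("L",(250,170),.012),("R",(391,170),.012),("bL",(271,269),.012),("bR",(371,269),.012),("Ledge",(257,300),.012),("shaft85",(322,85),.124),("shaft250",(322,250),.124)]:
    print(n,loc(atz(W,uv,z)))
E
```

```text
[0.5761 0.2983 0.1053]
L [ 45.4017 -41.6497  93.2724]
R [45.4219 38.2767 93.2687]
bL [-14.9205 -32.0403  93.2713]
bR [-14.9081  29.1601  93.2685]
Ledge [-35.838  -41.6223  93.2715]
shaft85 [ 85.3748  -0.8236 -18.7291]
shaft250 [ 36.4362  -0.8165 -18.7296]
```

View pics/t2.png

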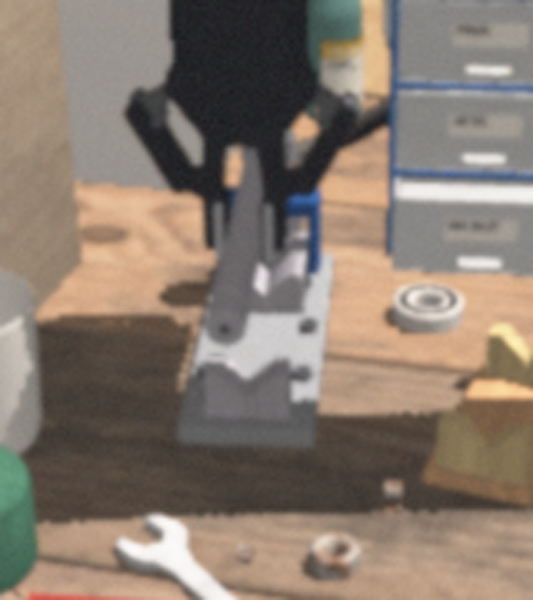

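The plate edges line up with the tool and the lateral offset is about -0.8 mm. The side view shows the shaft over the Vs with its end in front of the clamp. I'll advance 10 mm and lower it.

```bash
python3 -m handwheel '[[0.0007,-0.0085,0,0,0,0],[0.0006,-0.0082,0,0,0,0],[0,0,-0.03,0,0,0],[0,0,-0.04,0,0,0],[0,0,-0.03,0,0,0],[0,0,-0.02,0,0,0],[0,0,-0.006,0,0,0],[0,0,0,0,0,0]]'
python3 -m handwheel '[[0,0,-0.001,0,0,0],[0,0,-0.001,0,0,0],[0,0,-0.001,0,0,0],[0,0,0,0,0,0],[0,0,0,0,0,0],[0,0,0,0,0,0],[0,0,0,0,0,0],[0,0,0,0,0,0]]'
```

```text
clock: 7.35
eef_pos: [0.5771, 0.2884, 0.0298]
ee_rot: [[-0.157, 0.988, 0.0], [0.988, 0.157, 0.0], [0.0, 0.0, -1.0]]
force: [-0.8, 0.1, -6.2]
gripper_width: 0.0201
grip_force: 59.7
clock: 8.35
eef_pos: [0.5769, 0.2883, 0.0279]
ee_rot: [[-0.157, 0.988, 0.0], [0.988, 0.157, 0.0], [0.0, 0.0, -1.0]]
force: [0.3, 0.7, -6.7]
gripper_width: 0.0197
grip_force: 59.7
```

```bash
python3 -m handwheel '[[0,0,-0.001,0,0,0],[0,0,-0.001,0,0,0],[0,0,-0.001,0,0,0],[0,0,-0.0005,0,0,0],[0,0,0,0,0,0],[0,0,0,0,0,0],[0,0,0,0,0,0],[0,0,0,0,0,0]]'
```

```text
clock: 9.35
eef_pos: [0.5766, 0.2883, 0.0263]
ee_rot: [[-0.157, 0.988, -0.0], [0.988, 0.157, -0.0], [-0.0, -0.0, -1.0]]
force: [-4.2, -2.0, 4.2]
gripper_width: 0.0201
grip_force: 60.8
```

```bash
python3 -m handwheel '[[-0.0008,0,0.0004,0,0,0],[0,0,0,0,0,0],[0.0012,-0.0078,0,0,0,0],[0.0012,-0.0078,0,0,0,0],[0.0012,-0.0078,0,0,0,0],[0.0012,-0.0078,0,0,0,0],[0,0,0,0,0,0],[0,0,0,0,0,0]]'
```

```text
clock: 10.35
eef_pos: [0.5794, 0.2713, 0.0263]
ee_rot: [[-0.156, 0.988, 0.001], [0.988, 0.156, 0.003], [0.003, 0.001, -1.0]]
force: [-4.0, 3.8, 4.2]
gripper_width: 0.0202
grip_force: 60.7
```

```bash
python3 -m handwheel '[[0.0006,-0.0073,0,0,0,0],[0.0009,-0.0073,0,0,0,0],[0.0012,-0.0073,0,0,0,0],[0.0012,-0.0073,0,0,0,0],[0.001,-0.006,0,0,0,0],[0,0,0,0,0,0],[0,0,0,0,0,0],[0,0,0,0,0,0]]'
```

```text
clock: 11.35
eef_pos: [0.5828, 0.2502, 0.0263]
ee_rot: [[-0.156, 0.988, 0.002], [0.988, 0.156, 0.003], [0.002, 0.002, -1.0]]
force: [-3.1, 4.6, 3.6]
gripper_width: 0.0202
grip_force: 60.7
```

```bash
python3 -m handwheel '[[0.0002,-0.0016,0,0,0,0],[0.0002,-0.0016,0,0,0,0],[0.0002,-0.0016,0,0,0,0],[0.0002,-0.0016,0,0,0,0],[0.0002,-0.0016,0,0,0,0],[0.0002,-0.0016,0,0,0,0],[0,0,0,0,0,0],[0,0,0,0,0,0]]'
```

```text
clock: 12.35
eef_pos: [0.5836, 0.2449, 0.0264]
ee_rot: [[-0.156, 0.988, 0.002], [0.988, 0.156, 0.003], [0.003, 0.003, -1.0]]
force: [-4.0, 5.2, 1.9]
gripper_width: 0.0198
grip_force: 60.7
```

```bash
python3 -m handwheel '[[0.0002,-0.0012,0,0,0,0],[0.0002,-0.0012,0,0,0,0],[0.0002,-0.0012,0,0,0,0],[0.0002,-0.0012,0,0,0,0],[0.0002,-0.0012,0,0,0,0],[0,0,0,0,0,0],[0,0,0,0,0,0],[0,0,0,0,0,0]]'
```

```text
clock: 13.35
eef_pos: [0.5842, 0.2414, 0.0264]
ee_rot: [[-0.156, 0.988, 0.002], [0.988, 0.156, 0.003], [0.003, 0.003, -1.0]]
force: [-1.7, 6.8, 2.6]
gripper_width: 0.0204
grip_force: 60.7
```

```bash
python3 -m handwheel '[[0.0002,-0.0012,0,0,0,0],[0.0002,-0.0012,0,0,0,0],[0.0002,-0.0012,0,0,0,0],[0.0002,-0.0012,0,0,0,0],[0,0,0,0,0,0],[0,0,0,0,0,0],[0,0,0,0,0,0],[0,0,0,0,0,0]]'
```

```text
clock: 14.35
eef_pos: [0.5846, 0.2385, 0.0264]
ee_rot: [[-0.156, 0.988, 0.002], [0.988, 0.156, 0.003], [0.003, 0.003, -1.0]]
force: [-1.8, 5.7, 3.0]
gripper_width: 0.0199
grip_force: 60.7
```

```bash
python3 -m handwheel '[[0.0002,-0.0012,0,0,0,0],[0.0002,-0.0012,0,0,0,0],[0.0002,-0.0012,0,0,0,0],[0.0002,-0.0012,0,0,0,0],[0,0,0,0,0,0],[0,0,0,0,0,0],[0,0,0,0,0,0],[0,0,0,0,0,0]]'
```

```text
clock: 15.35
eef_pos: [0.5847, 0.2382, 0.0264]
ee_rot: [[-0.155, 0.988, 0.002], [0.988, 0.155, 0.007], [0.007, 0.003, -1.0]]
force: [-3.2, 13.6, 3.1]
gripper_width: 0.0202
grip_force: 60.6
```

The shaft is on the stop: motion ceased and the push rose to 13.6 N. I'll ease the push a little, release and rise.

```bash
python3 -m handwheel '[[-0.0002,0.0015,0,0,0,0],[0,0,0,0,0,0],[0,0,0,0,0,0],[0,0,0,0,0,0],[0,0,0,0,0,0],[0,0,0,0,0,0],[0,0,0,0,0,0],[0,0,0,0,0,0]]' 1
python3 -m handwheel '[[0,0,0.01,0,0,0],[0,0,0.03,0,0,0],[0,0,0.05,0,0,0],[0,0,0.05,0,0,0],[0,0,0.05,0,0,0],[0,0,0.04,0,0,0],[0,0,0.03,0,0,0],[0,0,0,0,0,0]]'
python3 - <<'E'
from plant import state, optics
import cv2, pickle
d={}
for n in("scene","side","wrist"):
    d[n]=optics.snapshot(n)
pickle.dump((d,state()),open("d3.pkl","wb"))
cv2.imwrite("pics/w3.png",d["wrist"]["img"][:,:,::-1])
E
```

```text
clock: 16.35
eef_pos: [0.5843, 0.2343, 0.0261]
ee_rot: [[-0.157, 0.988, -0.0], [0.988, 0.157, -0.0], [-0.0, -0.0, -1.0]]
force: [-0.2, -0.0, -0.3]
gripper_width: 0.0857
grip_force: 0.0
clock: 17.35
eef_pos: [0.5854, 0.2345, 0.1843]
ee_rot: [[-0.157, 0.988, 0.004], [0.988, 0.157, 0.001], [0.0, 0.004, -1.0]]
force: [0.3, -0.1, 0.1]
gripper_width: 0.0851
grip_force: 0.0
```

View pics/w3.png

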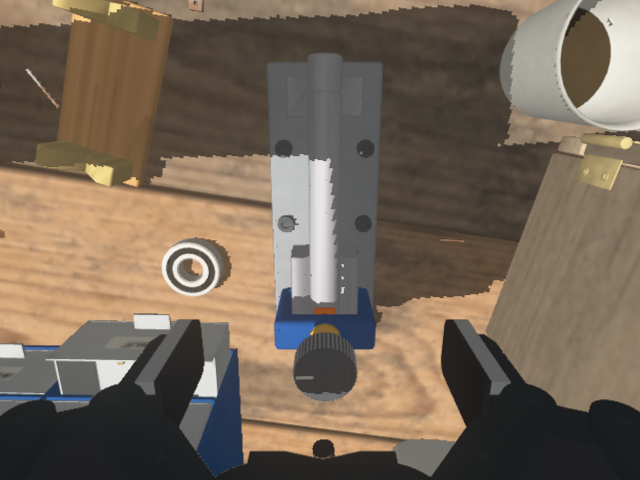

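```bash
python3 - <<'E'
from h import *;import pickle
np.set_printoptions(precision=4,suppress=True)
d0=pickle.load(open("d0.pkl","rb"));S,T=d0["scene"],d0["side"]
d,st=pickle.load(open("d3.pkl","rb"));W=d["wrist"];p=st["eef_pos"]
s=lambda u,v:(240+u/3.636,220+v/3.636)
t=lambda u,v:(270+u/4,170+v/4)
print("tri",*tri((S,s(673,145)),(T,t(162,85)),(W,(325,372))))
for z in (.121,.124,.127): print(z,atz(W,(325,372),z))
f=np.array([.157,-.988,0])
print("line",np.array([.5845,.2382,0])+f*.0705)
print("front edge x:",(atz(W,(268,63),.012)-p)@f,"stop?",(atz(W,(382,63),.012)-p)@f,p)
# clamp beam front top edge
for uv in((276,324),(375,324)): P=atz(W,uv,.081);print(P,(P-p)@f)
E
```

```text
tri [0.5958 0.1679 0.1191] [np.float64(1.6), np.float64(1.1), np.float64(0.6)]
0.121 [0.595  0.1695 0.121 ]
0.124 [0.5946 0.1716 0.124 ]
0.127 [0.5943 0.1737 0.127 ]
line [0.5956 0.1685 0.    ]
front edge x: -0.10843766160085738 stop? -0.10844744587919197 [0.5836 0.2341 0.1812]
[0.5619 0.173  0.081 ] 0.05697730029740063
[0.6265 0.1833 0.081 ] 0.05694449864533793
```

The shaft lies in both Vs under the clamp with its pad clear, and the knob top is at (325,372), giving an axis of about (0.5955, 0.168). I'll move over the knob and unwind the wrist.

```bash
python3 -m handwheel '[[0.0025,-0.0138,0,0,0,1],[0.0025,-0.0138,0,0,0,1],[0.0025,-0.0138,0,0,0,1],[0.0025,-0.0138,0,0,0,1],[0.0025,-0.0138,0,0,0,1],[0.0025,-0.0138,0,0,0,1],[0.0025,-0.0138,0,0,0,1],[0.0025,-0.0138,0,0,0,1]]'
python3 -m handwheel '[[0,0,0,0,0,1],[0,0,0,0,0,1],[0,0,0,0,0,1],[0,0,0,0,0,1],[0,0,0,0,0,1],[0,0,0,0,0,1],[0,0,0,0,0,1],[0,0,0,0,0,1]]'
python3 -c "
from plant import state
s=state();print(s['q'],s['eef_pos'],s['torque'])
from h import *;import pickle
d0=pickle.load(open('d0.pkl','rb'));print(atz(d0['scene'],(484,262),0),atz(d0['side'],(250,240),0))"
```

```text
clock: 18.5
eef_pos: [0.5955, 0.1676, 0.1804]
ee_rot: [[-0.82, 0.573, -0.003], [0.573, 0.82, -0.0], [0.002, -0.002, -1.0]]
force: [-0.8, 0.7, 0.5]
gripper_width: 0.0857
grip_force: 0.0
clock: 19.5
eef_pos: [0.5954, 0.1679, 0.1804]
ee_rot: [[-0.982, -0.189, -0.003], [-0.189, 0.982, -0.0], [0.003, 0.0, -1.0]]
force: [-0.3, 0.0, -1.3]
gripper_width: 0.0855
grip_force: 0.0
[ 5.41128145e+00  3.31839096e+01  8.57212913e+01 -1.10733224e-03
  6.12783118e+01 -9.54709270e+01] [0.59544966 0.1678967  0.180391  ] [ 0.02280255 -0.02371796 -0.03659953]
[0.77231721 0.15848599 0.        ] [0.73165753 0.20697084 0.        ]
```

```bash
python3 -m handwheel '[[0,0,-0.03,0,0,0],[0,0,-0.04,0,0,0],[0,0,-0.04,0,0,0],[0,0,-0.025,0,0,0],[0,0,-0.0107,0,0,0],[0,0,0,0,0,0],[0,0,0,0,0,0],[0,0,0,0,0,0]]' 1
python3 -c "
from plant import state
s=state();print(s['torque'])"
python3 -m handwheel '[[0,0,0,0,0,0],[0,0,0,0,0,0],[0,0,0,0,0,0],[0,0,0,0,0,0],[0,0,0,0,0,0],[0,0,0,0,0,0],[0,0,0,0,0,0],[0,0,0,0,0,0]]' -1 60
python3 -c "
from plant import state
s=state();print(s['torque'],s['q'][5])"
```

```text
clock: 20.5
eef_pos: [0.5969, 0.1681, 0.0955]
ee_rot: [[-0.983, -0.186, 0.002], [-0.186, 0.983, 0.0], [-0.002, -0.0, -1.0]]
force: [0.6, 0.4, -0.5]
gripper_width: 0.0854
grip_force: 0.0
[ 0.03311059 -0.01300367 -0.00879068]
clock: 21.5
eef_pos: [0.5962, 0.1688, 0.0951]
ee_rot: [[-0.983, -0.185, 0.0], [-0.185, 0.983, 0.001], [-0.0, 0.001, -1.0]]
force: [-1.1, 5.5, 5.6]
gripper_width: 0.0345
grip_force: 59.7
[ 0.86597945  0.34581458 -0.08920758] -95.27866999507097
```

```bash
python3 -m handwheel '[[0,0.0015,-0.0002,0,0,-0.5],[0,0,-0.0002,0,0,-0.5],[0,0,-0.0002,0,0,-0.5],[0,0,-0.0002,0,0,-0.5],[0,0,-0.0002,0,0,-0.5],[0,0,-0.0002,0,0,-0.5],[0,0,-0.0002,0,0,-0.5],[0,0,-0.0002,0,0,-0.5]]'
python3 -c "
from plant import state
s=state();print(s['torque'],s['q'][5])"
```

```text
clock: 22.5
eef_pos: [0.5962, 0.1687, 0.0942]
ee_rot: [[-0.977, 0.213, -0.0], [0.213, 0.977, -0.001], [-0.0, -0.001, -1.0]]
force: [-2.2, 1.7, 6.5]
gripper_width: 0.0346
grip_force: 60.0
[0.33077709 0.32758047 0.01621369] -72.19670584764285
```

```bash
python3 -m handwheel '[[0,0,-0.0002,0,0,-0.4],[0,0,-0.0002,0,0,-0.4],[0,0,-0.0002,0,0,-0.4],[0,0,-0.0002,0,0,-0.4],[0,0,-0.0002,0,0,-0.4],[0,0,-0.0002,0,0,-0.4],[0,0,-0.0002,0,0,-0.4],[0,0,-0.0002,0,0,-0.4]]'
python3 -c "
from plant import state
s=state();print(s['torque'],s['q'][5])"
python3 -m handwheel '[[0,0,-0.0001,0,0,-0.3],[0,0,-0.0001,0,0,-0.3],[0,0,-0.0001,0,0,-0.3],[0,0,-0.0001,0,0,-0.3],[0,0,-0.0001,0,0,-0.3],[0,0,-0.0001,0,0,-0.3],[0,0,-0.0001,0,0,0],[0,0,0,0,0,0]]'
python3 -c "
from plant import state
s=state();print(s['torque'],s['q'][5])"
```

```text
clock: 23.5
eef_pos: [0.5962, 0.1685, 0.0935]
ee_rot: [[-0.861, 0.509, -0.0], [0.509, 0.861, -0.001], [-0.0, -0.001, -1.0]]
force: [-2.6, 0.7, 7.2]
gripper_width: 0.0343
grip_force: 60.1
[0.28787945 0.37689937 0.02693   ] -53.88098607340787
clock: 24.5
eef_pos: [0.5961, 0.1684, 0.0931]
ee_rot: [[-0.756, 0.654, -0.0], [0.654, 0.756, -0.001], [-0.0, -0.001, -1.0]]
force: [-3.8, -0.3, 7.0]
gripper_width: 0.0339
grip_force: 60.1
[ 0.24830377  0.3207319  -0.08119801] -43.62525507944677
```

```bash
python3 -m handwheel '[[0,0,-0.0002,0,0,-0.4],[0,0,-0.0002,0,0,-0.4],[0,0,-0.0001,0,0,-0.4],[0,0,-0.0001,0,0,-0.4],[0,0,-0.0002,0,0,-0.4],[0,0,-0.0002,0,0,-0.4],[0,0,-0.0001,0,0,-0.4],[0,0,-0.0001,0,0,-0.4]]'
python3 -c "
from plant import state
s=state();print(s['torque'],s['q'][5])"
```

```text
clock: 25.5
eef_pos: [0.596, 0.1683, 0.0924]
ee_rot: [[-0.511, 0.859, -0.0], [0.859, 0.511, -0.001], [-0.001, -0.001, -1.0]]
force: [-3.2, -0.4, 7.1]
gripper_width: 0.0343
grip_force: 60.1
[ 0.17927373  0.37531598 -0.02202037] -25.232992171675736
```

```bash
python3 -c "
from plant import state
s=state();print(s['tau'][5])"; python3 -m handwheel '[[0,0,-0.0002,0,0,-0.4],[0,0,-0.0002,0,0,-0.4],[0,0,-0.0001,0,0,-0.4],[0,0,-0.0001,0,0,-0.4],[0,0,-0.0002,0,0,-0.4],[0,0,-0.0002,0,0,-0.4],[0,0,-0.0001,0,0,-0.4],[0,0,-0.0001,0,0,-0.4]]'
python3 -c "
from plant import state
s=state();print(s['torque'],s['tau'][5],s['q'][5])"
```

```text
-0.19349179230630398
clock: 26.5
eef_pos: [0.5958, 0.1682, 0.0917]
ee_rot: [[-0.215, 0.977, -0.001], [0.977, 0.215, -0.001], [-0.001, -0.001, -1.0]]
force: [-3.6, -0.5, 7.4]
gripper_width: 0.0344
grip_force: 60.2
[0.10766546 0.36708189 0.01892899] -0.19382713828235865 -6.898707072676905
```

```bash
python3 -m handwheel '[[0,0,-0.0001,0,0,-0.4],[0,0,-0.0001,0,0,-0.4],[0,0,-0.0001,0,0,-0.4],[0,0,-0.0001,0,0,-0.4],[0,0,-0.0002,0,0,-0.4],[0,0,-0.0002,0,0,-0.4],[0,0,-0.0001,0,0,-0.4],[0,0,-0.0001,0,0,-0.4]]'
python3 -c "
from plant import state
s=state();print(s['torque'],s['tau'][5],s['q'][5])"
```

```text
clock: 27.5
eef_pos: [0.5957, 0.1682, 0.091]
ee_rot: [[0.103, 0.995, -0.001], [0.995, -0.103, -0.001], [-0.002, -0.001, -1.0]]
force: [-3.7, 0.1, 8.2]
gripper_width: 0.0346
grip_force: 60.1
[0.07907154 0.41185934 0.02720473] -0.1895972667261958 11.433721174633943
```

```bash
python3 -m handwheel '[[0,0,-0.0001,0,0,-0.4],[0,0,-0.0001,0,0,-0.4],[0,0,-0.0001,0,0,-0.4],[0,0,-0.0001,0,0,-0.4],[0,0,-0.0002,0,0,-0.4],[0,0,-0.0002,0,0,-0.4],[0,0,-0.0001,0,0,-0.4],[0,0,-0.0001,0,0,-0.4]]'
python3 -c "
from plant import state
s=state();print(s['torque'],s['tau'][5],s['q'][5])"
```

```text
clock: 28.5
eef_pos: [0.5955, 0.1683, 0.0904]
ee_rot: [[0.41, 0.912, -0.001], [0.912, -0.41, -0.002], [-0.002, -0.001, -1.0]]
force: [-4.4, 0.5, 8.0]
gripper_width: 0.0342
grip_force: 60.1
[-0.02483105  0.48219453  0.04719096] -0.09312811307609081 29.75296301437012
```

```bash
python3 -m handwheel '[[0,0,-0.0001,0,0,-0.2],[0,0,-0.0001,0,0,-0.2],[0,0,-0.0001,0,0,-0.2],[0,0,-0.0001,0,0,-0.2],[0,0,0,0,0,-0.2],[0,0,0,0,0,-0.2],[0,0,0,0,0,-0.2],[0,0,0,0,0,-0.2]]'
python3 -c "
from plant import state
s=state();print(s['torque'],s['tau'][5],s['q'][5])"
```

```text
clock: 29.5
eef_pos: [0.5954, 0.1683, 0.0901]
ee_rot: [[0.549, 0.836, -0.002], [0.836, -0.549, -0.002], [-0.002, -0.0, -1.0]]
force: [-4.0, 0.8, 8.4]
gripper_width: 0.034
grip_force: 60.1
[-0.0102786   0.44132397  0.1789781 ] 0.08476452436298132 38.867054014919304
```

```bash
python3 -c "
from plant import state,optics
import numpy as np
r=[]
for i in range(12):
    optics.snapshot('side');s=state();r.append((s['torque'][2],s['tau'][5],s['q'][5]))
r=np.array(r);print(r.round(3).tolist(),r.mean(0))"
```

```text
[[0.123, 0.153, 38.9], [0.093, 0.144, 38.857], [0.139, 0.114, 38.847], [0.085, 0.107, 38.846], [0.089, 0.106, 38.847], [0.051, 0.106, 38.847], [0.147, 0.106, 38.846], [0.105, 0.106, 38.846], [0.072, 0.106, 38.845], [0.136, 0.106, 38.847], [0.106, 0.106, 38.845], [0.107, 0.106, 38.846]] [ 0.10444846  0.11367596 38.85168857]
```

```bash
python3 -m handwheel '[[0,0,-0.0001,0,0,-0.19],[0,0,-0.0001,0,0,-0.19],[0,0,-0.0001,0,0,-0.19],[0,0,-0.0001,0,0,-0.19],[0,0,0,0,0,-0.19],[0,0,0,0,0,-0.19],[0,0,0,0,0,-0.19],[0,0,0,0,0,-0.19]]'
python3 -c "
from plant import state,optics
import numpy as np
r=[]
for i in range(10):
    s=state();r.append((s['torque'][2],s['tau'][5],s['q'][5]));optics.snapshot('side')
r=np.array(r);print(r.round(3).tolist(),r.mean(0))"
```

```text
clock: 31.1
eef_pos: [0.5954, 0.1683, 0.0899]
ee_rot: [[0.669, 0.743, -0.002], [0.743, -0.669, -0.002], [-0.002, -0.0, -1.0]]
force: [-4.8, 0.7, 8.0]
gripper_width: 0.0342
grip_force: 60.1
[[0.3, 0.172, 47.558], [0.217, 0.236, 47.59], [0.191, 0.225, 47.55], [0.228, 0.196, 47.541], [0.215, 0.19, 47.537], [0.132, 0.189, 47.537], [0.16, 0.189, 47.541], [0.183, 0.189, 47.539], [0.233, 0.189, 47.537], [0.192, 0.189, 47.54]] [ 0.20508275  0.19632086 47.54706202]
```

Torque climbed at 0.55 N·m/rad and stands about 0.24 N·m above free turning, so the screw is finger-tight. I'll let go and rise clear.

```bash
python3 -m handwheel '[[0,0,0,0,0,0],[0,0,0,0,0,0],[0,0,0,0,0,0],[0,0,0,0,0,0],[0,0,0,0,0,0],[0,0,0,0,0,0],[0,0,0,0,0,0],[0,0,0,0,0,0]]' 1
python3 -m handwheel '[[0,0,0.01,0,0,0],[0,0,0.03,0,0,0],[0,0,0.05,0,0,0],[0,0,0.05,0,0,0],[0,0.03,0.05,0,0,0],[0,0.05,0.03,0,0,0],[0,0.04,0,0,0,0],[0,0,0,0,0,0]]'
python3 - <<'E'
from plant import state, optics
import cv2,numpy as np
a=optics.snapshot("scene")["img"][200:370,230:460];b=optics.snapshot("side")["img"][170:340,270:430]
im=np.hstack([cv2.resize(a,(440,325)),cv2.resize(b,(306,325))])
cv2.imwrite("pics/f.png",im[:,:,::-1]);print(state()["eef_pos"])
E
```

```text
clock: 32.6
eef_pos: [0.5963, 0.169, 0.0892]
ee_rot: [[0.67, 0.742, 0.0], [0.742, -0.67, -0.0], [0.0, 0.0, -1.0]]
force: [-0.0, 0.3, -0.2]
gripper_width: 0.0853
grip_force: 0.0
clock: 33.6
eef_pos: [0.5956, 0.2425, 0.221]
ee_rot: [[0.668, 0.744, -0.0], [0.744, -0.668, -0.0], [-0.0, -0.0, -1.0]]
force: [0.1, -0.1, -1.1]
gripper_width: 0.0855
grip_force: 0.0
[0.59543005 0.24063379 0.22007357]
```

View pics/f.png

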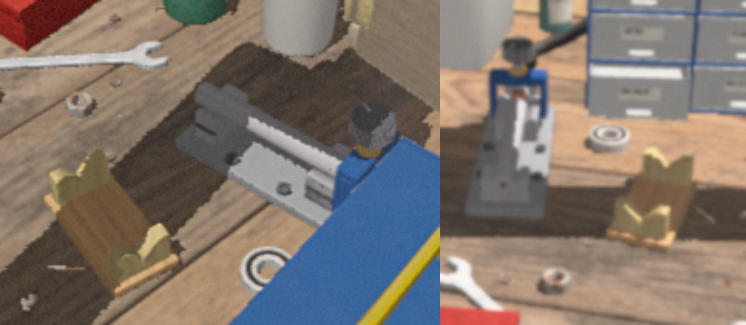

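The final picture shows the shaft in both Vs, from about (205,92) to under the clamp near (350,165). The pad is down, and the nut, spanner and bearing have not moved. Handing in.

```bash
python3 -c "
from plant import order
print(order.close_job())"
```

```text
the job is handed in; nothing more can be done
None
```

The shaft is clamped in both V-blocks against the end stop (13.6 N push), the thumbscrew is finger-tight at about 0.24 N·m above free turning, and the job was handed in at about 34 s with nothing else visibly disturbed.

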